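Throw up the counterweighted glue-press arm and push the finished spool out

ROBOT

A 6-joint arm with a two-finger parallel gripper is mounted at the origin on a cart in front of the work surface, level with it; the furniture and walls round the work are solid. World frame = base frame: x ahead of the robot, y to its left, z up, the work surface at z = 0. Lengths are in m, angles in rad, forces in N, time in s.
With the tool pointing down it reaches from about 0.3 to 0.875 m from the base axis. Payload 6.4 kg.
Tool frame: the origin (TCP) lies between the finger pads; the fingertips stand 8 mm ahead of it and the grasp point (between the pads) lies 11 mm behind it (ctrl.finger_overhang is the distance from the TCP to the fingertips, in m); z points along the fingers, y is the line along which they close (so a half turn about z gives the same grasp; the last joint's range is limited). The gripper opens to 85 mm and grips with 20 to 120 N. Pads are 22 mm wide; open, the fingers measure 114 mm over their backs; the gripper's body (76 mm by 85 mm) begins 54 mm behind the grasp point. The pads swing forward as they close: fully open they stand 13 mm farther back than shut.
Start: joints at [-1.319, 0.181, 1.607, -0, 1.354, -0.206], TCP at [0.254, -0.516, 0.239] pointing down, gripper open.
Joint ranges: [-2.99, 2.99], [-0.89, 2.07], [0.3, 2.58], [-1.14, 4.28], [0, 2.63], [-3.12, 3.12]. Speed limits (rad/s): [2.57, 2.57, 3.01, 3.14, 3.14, 3.14].

INTERFACE

Orientations are given as a unit quaternion [w, x, y, z].
In Python, from bench import ctrl, camera gives the robot as it stands.
- The arm moves only by the shell command python3 -m pendant 'ROWS' [OPENING]. ROWS is JSON, a list of rows, each a list of 6 numbers: the shift along the world's x, y, z normalised to -1 to 1, where 1 is 200 mm, then the turn, a rotation vector about the world's x, y, z normalised to -1 to 1, where 1 is pi/2 rad. In form: [[dx, dy, dz, rx, ry, rz], ...]. A call has exactly 10 rows; each row shifts and turns the commanded pose from where the row before left it; what a row does not reach is not made up. A row lasts 1/8 s, in which the tool goes at most 62.5 mm and 10.7 degrees, less where a joint would pass 70% of its speed; a pose out of reach is approached as far as the arm can. A call with a number of a shift or a turn outside -1 to 1 is refused whole. A call with a gripper value outside its range is refused whole. OPENING is the opening, from -1 (shut) to 1 (fully open), set as the call begins (- or left out, the last holds). The fingers move at their own pace and stop on an object; the grip force is fixed at half the most. Time passes only in rows, so rows that do not move let the fingers close, or fill a call up. It gives the time, the measured TCP pose, the force, the opening and the grip force at its end, in the units of the state.
- ctrl.get_obs(): the state, without advancing time (a new reading comes with each control period).
- camera(name): name is "side" or "top" or "wrist"; returns a dict with "color" (384x512x3 uint8, blue, green, red), "fx", "fy", "cx", "cy" (pixels), "xyz" and "rotation" of the camera in the world; the wrist camera has in their place "hand_eye" (4x4, takes a point from camera to tool coordinates, whose origin is the TCP and whose axes are the flange's). Camera axes: x right, y down, z forward; pixel columns grow to the right and rows downward; lengths in m; the calibration is good to about 2 mm. A picture is of the moment at which its call begins: read the wrist's pose just before it. There is no depth.
- ctrl.hand_in(): hands the job in; it is judged then, once.
The state is a dict: "time_s": time; "q": joint angles; "dq": joint speeds; "joint_efforts": joint torques, N m; "eef_pos": TCP position; "eef_rot": TCP orientation; "wrist_force": force on the tool from outside, world axes, zero at the start; "torque": the same for the moment, N m; "opening": opening from 0.0 (shut) to 1.0 (fully open); "grasp_force": force on a finger pad.
Only numpy, scipy, OpenCV 4.12 (cv2) and the standard library are available. Lean on these libraries where they do the work, as an engineer would, in place of code of your own. Each camera call takes 0.05 s, during which the arm holds its last target. There are 200 camera calls.

TASK

The glue on the tan spool under the little press has set. Push the press arm up by its red cross-bar, past its balance point, so that it stays up on its own against its back stop; then push the tan spool along the table until it stands wholly on the round cork mat. Do not pick anything up, and leave the jar, the cup and the dark spool where they are.

Things in the scene. Friction and masses are not known exactly. Their poses are not given: they have to be found in the camera images.
- press: Fixed blue frame of the glue press, foot plate 85 x 96 x 10 mm with two cheeks up to 78 mm high. Origin on the table straight below the hinge pin, z up. Its -x axis points from the hinge towards the cross-bar when the arm is down; y runs along the hinge pin.
- press_arm (a joint): Hinge of the press arm, rad: 0 = down, rubber foot (26 mm diameter) about 1 mm above the spool; 1.75 = raised, leaning back on its stop. Hinge pin 65 mm above the table. Gravity pulls the arm down below about 0.8 (balance point) and on to the stop above it; no spring or latch. Under 5 N at the cross-bar raises it. Damped: past balance it takes 1 to 3 s to reach the stop.
- cross_bar (a point): Centre of the red round cross-bar at the arm's free end: 12 mm diameter, 100 mm long along the press's y. Arm down: 170 mm in front (-x of the press) of the hinge pin, 35 mm above it, 100 mm above the table. Flat arm (18 x 10 mm) runs straight from it to the hinge; free space below the bar down to the table; the foot hangs 70 mm behind it. Brass counterweight above the hinge.
- glued_spool: Loose spool with tan drum, pale flange and dark disc on top, standing upright under the foot of the press: 37 mm diameter at the flange (17 to 20 mm up), drum 33 mm diameter, 26 mm high, about 50 g. Origin at the centre of its underside, z up.
- cork_mat: Round cork mat with a green rim, 110 mm diameter, 2 mm thin and lying flat on the table to the left or right of the press; it has no solid thickness, so the spool slides over it at table height. Origin at its centre, on the table.
- jar: Bystander: pigment jar with white lid and pink content, 40 mm diameter, 36 mm high, on the side of the press opposite the mat. Origin at the centre of its underside.
- dark_spool: Bystander: spool with black drum, 37 mm diameter, 26 mm high, beside the press frame. Origin at the centre of its underside.
- cup: Bystander: small pinkish red mixing cup, 41 mm diameter, 28 mm high, beside the press frame. Origin at the centre of its underside.
Not all that is in view belongs to the job. What is shaped like the glued_spool but green or yellow is not meant.

How it is judged:
On the way, in this order (a step that is already met when the one before it is completed fails the run):
1. the press arm is up against its back stop, with nothing of the robot touching it (value of joint press_arm above 1.6 rad and contact force between press and the arm below 0.1 N and contact force between press and the fingers below 0.1 N), for 0.3 s.
2. the tan spool stands wholly on the cork mat (horizontal distance between glued_spool and cork_mat below 0.037 m and angle between glued_spool's own z axis and vertical below 0.1 rad), for 0.2 s.
At the end, for the whole second after the job is handed in: The arm rests raised on its back stop (joint above 1.6 rad, still); the tan spool stands upright and still on the table, wholly on the mat (centre within 37 mm of the mat's centre); jar, dark spool and cup are within 20 mm of where they stood (all of step 2 and value of joint press_arm above 1.6 rad and velocity of joint press_arm between -0.05 and 0.05 rad/s and height (world z) of glued_spool below 0.004 m and linear speed of glued_spool below 0.02 m/s and distance of each of jar, dark_spool, cup from where it was at the start of the episode below 0.02 m); the robot touches nothing.
It fails at once if the tan spool is lifted off the table or tipped over (height (world z) of glued_spool above 0.012 m or angle between glued_spool's own z axis and vertical above 0.6 rad).
It fails at once if the tan spool is pushed away while the arm is not yet raised (distance of glued_spool from where it was at the start of the episode above 0.025 m and value of joint press_arm below 0.9 rad).
It fails at once if the jar, the dark spool or the cup is shifted or lifted (distance of any of jar, dark_spool, cup from where it was at the start of the episode above 0.02 m).
It also fails if it takes over 58 s, if anything falls off the work surface, if the arm or the gripper's body presses on something with over 40 N, if the wrist force passes 120 N, or if a joint passes its speed limit or range.

## Working session

There is one attempt and no reset: what is moved stays moved. The work goes in short steps, Python scripts to look and compute and a shell command to move; the robot and the scene stay as the last step left them, time stands still between calls to the robot, and variables do not carry over. Pictures are saved under pics/ and viewed, at most 10 in all, crops included, and the job is handed in when it is done.

```bash
mkdir -p pics; cat > h.py <<'E'
import numpy as np, cv2
from bench import ctrl, camera
def ray(c,u,v):
    d=np.array([(u-c["cx"])/c["fx"],(v-c["cy"])/c["fy"],1.]); return np.array(c["xyz"]),np.array(c["rotation"])@d
def atz(c,u,v,z):
    o,d=ray(c,u,v); return o+d*(z-o[2])/d[2]
def proj(c,p):
    q=np.array(c["rotation"]).T@(np.array(p)-np.array(c["xyz"])); return c["fx"]*q[0]/q[2]+c["cx"],c["fy"]*q[1]/q[2]+c["cy"]
def tri(c1,p1,c2,p2):
    o1,d1=ray(c1,*p1);o2,d2=ray(c2,*p2)
    s=np.linalg.lstsq(np.c_[d1,-d2],o2-o1,rcond=None)[0]
    a,b=o1+s[0]*d1,o2+s[1]*d2; return (a+b)/2,np.linalg.norm(a-b)
E
python3 - <<'E'
from h import *
import pickle
for n in("top","side"):
    c=camera(n);cv2.imwrite(f"pics/{n}0.png",cv2.resize(c["color"],(800,600),interpolation=cv2.INTER_CUBIC));print(n,c["xyz"],c["fx"]);pickle.dump(c,open(n+".pkl","wb"))
o=ctrl.get_obs();print(o)
E
```

```text
top [ 0.48210047 -0.20837518  1.01424768] 470.97047448314845
side [ 0.31221323 -0.94166449  0.43892773] 411.45456852299026
{'time_s': 0.1, 'q': array([-1.31931522e+00,  1.81480724e-01,  1.60793295e+00, -9.69900566e-06,
        1.35379519e+00, -2.06274937e-01]), 'dq': array([-0.00045864, -0.00144967, -0.0044592 , -0.00098325,  0.00105984,
        0.00025485]), 'joint_efforts': array([-1.70119811e-04, -4.45880556e+01, -3.52235913e+01, -3.79487174e-04,
        4.15825038e-03,  7.94761036e-06]), 'eef_pos': array([ 0.2540131 , -0.51529774,  0.23845432]), 'eef_rot': array([-8.07789759e-04,  9.73921012e-01,  2.26885894e-01, -2.29977845e-05]), 'wrist_force': array([-0.11564437, -0.33560689,  0.40915389]), 'torque': array([ 0.04235568, -0.01432993,  0.0109189 ]), 'grasp_force': 0.0, 'opening': 0.9979242780970758}
```

View pics/top0.png

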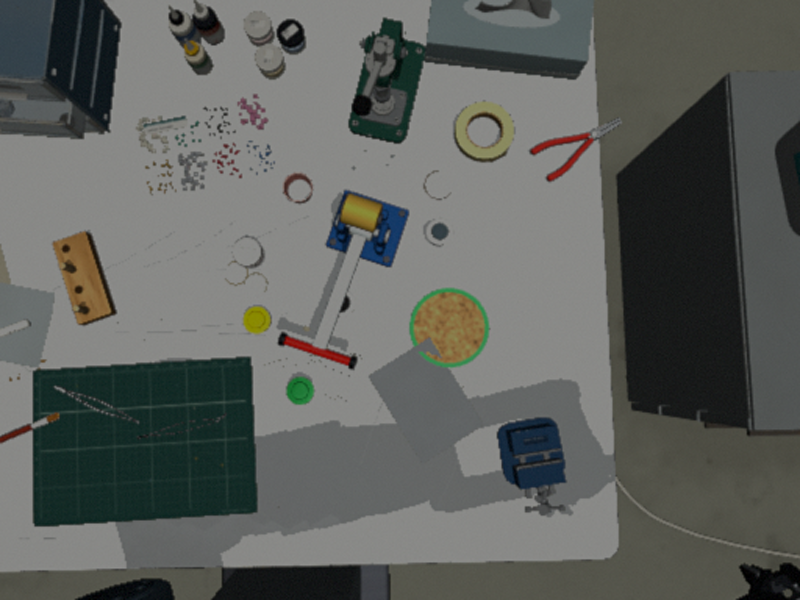

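View pics/side0.png

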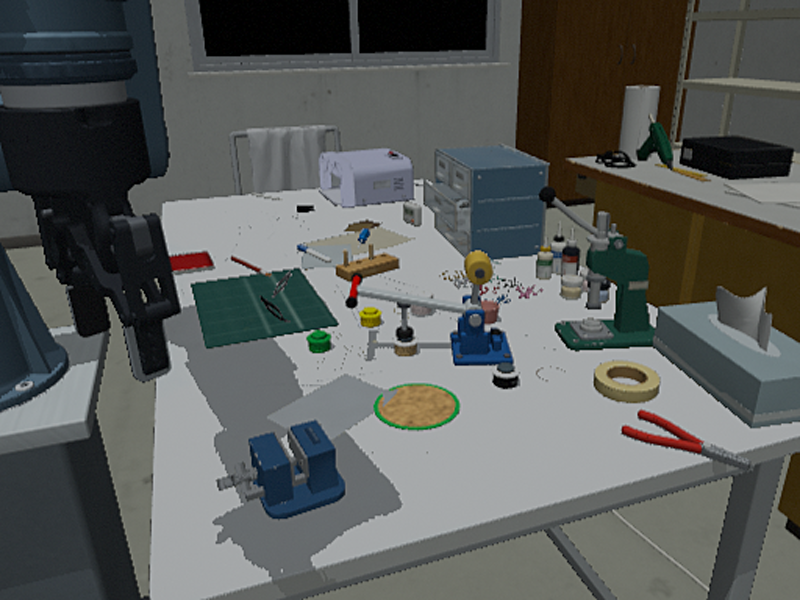

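The top view is up = +x, left = +y. Candidates for the tan spool, with top pixels at 800x600:
- under the press foot: (345,303), side (405,347)
- yellow: (257,319)
- green: (300,390)
- dark: (438,231)

I choose the one under the foot and will check it in a crop. The bar runs (282,340)–(353,362), the mat is at (450,327), the jar at (247,252) and the cup at (298,188).

```bash
python3 - <<'E'
from h import *
import pickle
T=pickle.load(open("top.pkl","rb"));S=pickle.load(open("side.pkl","rb"));k=.64
s=lambda u,v:(u*k,v*k)
np.set_printoptions(precision=4,suppress=True)
print("barL far end",tri(T,s(282,340),S,s(358,280)))
print("barR near end",tri(T,s(353,362),S,s(351,302)))
a=atz(T,*s(282,340),.1);b=atz(T,*s(353,362),.1);print("z=.1",a,b,(a+b)/2,np.linalg.norm(a-b))
def col(c,lo,hi):
    h=cv2.cvtColor(c["color"],cv2.COLOR_BGR2HSV);return cv2.inRange(h,lo,hi)
# mat: green rim fit in top
for c,n in((T,"top"),(S,"side")):
    m=col(c,(45,90,60),(75,255,255))
    r=np.zeros_like(m)
    if n=="top": r[180:240,258:318]=m[180:240,258:318]
    else: r[240:280,235:300]=m[240:280,235:300]
    p=cv2.findNonZero(r).reshape(-1,2)
    w=np.array([atz(c,*x,.001)[:2] for x in p.astype(float)])
    (x,y),rad=cv2.minEnclosingCircle(w.astype(np.float32));print("mat",n,x,y,rad)
print("spool top", tri(T,s(345,303),S,s(405,343)), "side@.02",atz(S,*s(405,343),.023))
print("pin", atz(T,*s(366,228),.0),"foot corners",[atz(T,*s(*q),.01)[:2] for q in((345,191),(408,208),(391,266),(328,248))])
for n,q in dict(dark=(438,231),jar=(247,250),cup=(298,188),yellow=(257,319),green=(300,389)).items(): print(n,atz(T,*s(*q),.028)[:2])
cr=S["color"][165:265,205:345];cr2=T["color"][105:260,140:320]
cv2.imwrite("pics/c1.png",np.vstack([cv2.resize(cr,(420,300),interpolation=2),cv2.resize(cr2,(420,300),interpolation=2)]))
E
```

```text
Traceback (most recent call last):
  File "h.py", line 10, in tri
    o1,d1=ray(c1,*p1);o2,d2=ray(c2,*p2)
          ~~~^^^^^^^^
  File "h.py", line 4, in ray
    d=np.array([(u-c["cx"])/c["fx"],(v-c["cy"])/c["fy"],1.]); return np.array(c["xyz"]),np.array(c["rotation"])@d
                                                                                        ~~~~~~~~~~~~~~~~~~~~~~~^~
ValueError: matmul: Input operand 1 has a mismatch in its core dimension 0, with gufunc signature (n?,k),(k,m?)->(n?,m?) (size 3 is different from 4)
```

Rotation is a quaternion, so I convert it.

```bash
sed -i 's/np.array(c\["rotation"\])/R(c)/g; 1a from scipy.spatial.transform import Rotation as Ro\ndef R(c): return Ro.from_quat(np.array(c["rotation"])[[1,2,3,0]]).as_matrix()' h.py; cat > m1.py <<'E'
from h import *
import pickle
T=pickle.load(open("top.pkl","rb"));S=pickle.load(open("side.pkl","rb"));k=.64
s=lambda u,v:(u*k,v*k)
np.set_printoptions(precision=4,suppress=True)
print("barL far end",tri(T,s(282,340),S,s(358,280)))
print("barR near end",tri(T,s(353,362),S,s(351,302)))
a=atz(T,*s(282,340),.1);b=atz(T,*s(353,362),.1);print("z=.1",a,b,(a+b)/2,np.linalg.norm(a-b))
def col(c,lo,hi):
    h=cv2.cvtColor(c["color"],cv2.COLOR_BGR2HSV);return cv2.inRange(h,lo,hi)
for c,n in((T,"top"),(S,"side")):
    m=col(c,(45,90,60),(75,255,255))
    r=np.zeros_like(m)
    if n=="top": r[180:240,258:318]=m[180:240,258:318]
    else: r[240:280,235:300]=m[240:280,235:300]
    p=cv2.findNonZero(r).reshape(-1,2)
    w=np.array([atz(c,*x,.001)[:2] for x in p.astype(float)])
    (x,y),rad=cv2.minEnclosingCircle(w.astype(np.float32));print("mat",n,x,y,rad)
print("spool top", tri(T,s(345,303),S,s(405,343)), "side@.02",atz(S,*s(405,343),.023))
print("foot corners",[atz(T,*s(*q),.01)[:2] for q in((345,191),(408,208),(391,266),(328,248))])
for n,q in dict(dark=(438,231),jar=(247,250),cup=(298,188),yellow=(257,319),green=(300,389)).items(): print(n,atz(T,*s(*q),.028)[:2])
cr=S["color"][165:265,205:345];cr2=T["color"][105:260,140:320]
cv2.imwrite("pics/c1.png",np.vstack([cv2.resize(cr,(420,300),interpolation=2),cv2.resize(cr2,(420,300),interpolation=2)]))
E
python3 m1.py
```

```text
barL far end (array([ 0.5279, -0.0628,  0.0959]), np.float64(0.004419440196919153))
barR near end (array([ 0.4968, -0.1507,  0.0996]), np.float64(0.0002733163852391672))
z=.1 [ 0.5255 -0.0629  0.1   ] [ 0.4967 -0.1507  0.1   ] [ 0.5111 -0.1068  0.1   ] 0.09236855919780836
mat top 0.5441877841949463 -0.2765823304653168 0.0547039732336998
mat side 0.5435414910316467 -0.2787064015865326 0.05550261586904526
spool top (array([ 0.5782, -0.1353,  0.0155]), np.float64(0.00019555157738099433)) side@.02 [ 0.5734 -0.1497  0.023 ]
foot corners [array([ 0.7357, -0.1366]), array([ 0.7099, -0.2239]), array([ 0.6289, -0.1989]), array([ 0.6556, -0.1123])]
dark [ 0.6732 -0.2638]
jar [ 0.6518 -0.0041]
cup [ 0.7365 -0.0736]
yellow [ 0.5577 -0.0179]
green [ 0.4635 -0.0753]
```

View pics/c1.png

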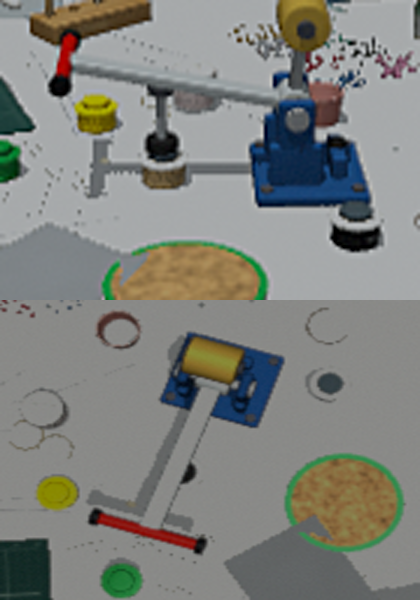

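The crop confirms it: tan drum, pale flange and dark top under the rubber foot, about (0.577,-0.130). The mat centre is (0.544,-0.278). The bar centre is (0.511,-0.107,0.10), and press +x is about (0.95,-0.31).

Plan: with the tool tilted 45° forward and fingers shut, lift the right half of the bar along its arc.

```bash
python3 -m pendant '[[0.095,0.198,0,0,0,-0.05],[0.095,0.198,0,0,0,-0.05],[0.095,0.198,0,0,0,-0.05],[0.095,0.198,0,0,0,-0.05],[0.095,0.198,0,0,0,-0.05],[0.095,0.198,0,0,0,-0.05],[0.095,0.198,0,0,0,-0.05],[0.095,0.198,0,0,0,-0.05],[0.095,0.198,0,0,0,-0.05],[0.095,0.198,0,0,0,-0.043]]' -1
python3 -m pendant '[[0,0,0,-0.0312,-0.095,0],[0,0,0,-0.0312,-0.095,0],[0,0,0,-0.0312,-0.095,0],[0,0,0,-0.0312,-0.095,0],[0,0,0,-0.0312,-0.095,0],[0,0,-0.1,0,0,0],[0,0,-0.1,0,0,0],[0,0,0,0,0,0],[0,0,0,0,0,0],[0,0,0,0,0,0]]'
python3 - <<'E'
from h import *
o=ctrl.get_obs();q=o["eef_rot"];print(o["q"],Ro.from_quat(q[[1,2,3,0]]).as_matrix().round(3))
c=camera("wrist");a=cv2.resize(c["color"],(400,300));b=cv2.resize(camera("side")["color"][120:300,120:360],(400,300))
cv2.imwrite("pics/a1.png",np.hstack([a,b]))
E
```

```text
time_s: 1.35
eef_pos: [0.4444, -0.1183, 0.2391]
eef_rot: [-0.0, 0.987, -0.159, -0.0]
wrist_force: [1.2, -0.7, -0.0]
opening: -0.004
grasp_force: 0.0
time_s: 2.6
eef_pos: [0.4446, -0.1201, 0.2004]
eef_rot: [0.061, 0.912, -0.145, 0.378]
wrist_force: [0.3, -0.2, 1.0]
opening: 0.0
grasp_force: 0.0
[-0.72528027 -0.58735053  2.5114361   0.57017283  0.54678615  0.77224916] [[ 0.671 -0.311  0.673]
 [-0.219 -0.95  -0.221]
 [ 0.708  0.001 -0.706]]
```

View pics/a1.png

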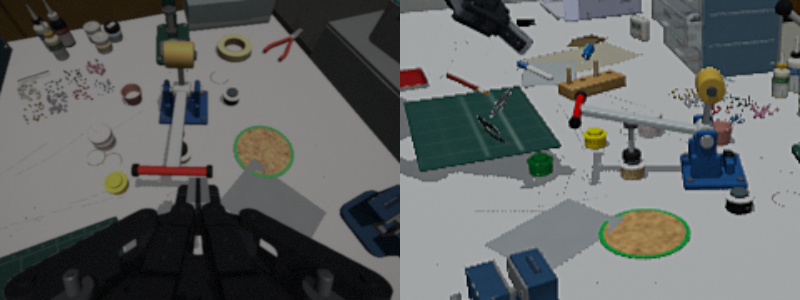

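Left half (wrist): the shut fingers are lined up about 33 mm right of the bar's centre, with the bar at (135–212,170). Right half (side): the arm is still down and the scene is untouched. Descend in front of the bar.

```bash
python3 -m pendant '[[0.019,-0.006,-0.13,0,0,0],[0.019,-0.006,-0.13,0,0,0],[0.019,-0.006,-0.13,0,0,0],[0.019,-0.006,-0.13,0,0,0],[0.019,-0.006,-0.13,0,0,0],[0,0,0,0,0,0],[0,0,0,0,0,0],[0,0,0,0,0,0],[0,0,0,0,0,0],[0,0,0,0,0,0]]'
python3 - <<'E'
from h import *
o=ctrl.get_obs();print(o["q"])
# arc: TCP positions for bar angle steps
hin=np.array([.6726-.0106,-.160-.0323,.065]);f=np.array([.95,-.312,0]);z=np.array([0,0,1.])
n=(f+z)/2**.5;off=-.018*n; r=.1736;a0=np.arctan2(35,170)
print(o["eef_pos"])
p=o["eef_pos"]
for th in np.arange(0,1.41,.1):
    b=hin+r*(-np.cos(a0+th)*f+np.sin(a0+th)*z)+off
    print(round(th,2),b.round(4),((b-p)/.2).round(3));p=b
E
```

```text
time_s: 3.95
eef_pos: [0.4634, -0.1227, 0.0902]
eef_rot: [0.056, 0.911, -0.143, 0.382]
wrist_force: [-0.3, 0.2, -0.3]
opening: 0.002
grasp_force: 0.0
[-0.69494101 -0.1133496   2.52442202  1.64909262  0.27673844 -0.35525757]
[ 0.46344288 -0.12274231  0.09020097]
0.0 [ 0.4884 -0.1353  0.0873] [ 0.125 -0.063 -0.015]
0.1 [ 0.4925 -0.1366  0.1041] [ 0.021 -0.007  0.084]
0.2 [ 0.4982 -0.1385  0.1204] [ 0.028 -0.009  0.081]
0.3 [ 0.5054 -0.1409  0.136 ] [ 0.036 -0.012  0.078]
0.4 [ 0.5141 -0.1437  0.1507] [ 0.043 -0.014  0.074]
0.5 [ 0.5241 -0.147   0.1645] [ 0.05  -0.016  0.069]
0.6 [ 0.5354 -0.1507  0.1772] [ 0.056 -0.019  0.063]
0.7 [ 0.5478 -0.1548  0.1886] [ 0.062 -0.02   0.057]
0.8 [ 0.5612 -0.1592  0.1986] [ 0.067 -0.022  0.05 ]
0.9 [ 0.5755 -0.1639  0.2072] [ 0.072 -0.024  0.043]
1.0 [ 0.5906 -0.1689  0.2143] [ 0.075 -0.025  0.035]
1.1 [ 0.6063 -0.174   0.2197] [ 0.078 -0.026  0.027]
1.2 [ 0.6224 -0.1793  0.2234] [ 0.08  -0.026  0.019]
1.3 [ 0.6387 -0.1847  0.2255] [ 0.082 -0.027  0.01 ]
1.4 [ 0.6552 -0.1901  0.2258] [ 0.082 -0.027  0.002]
```

The descent ran 20 mm short in z because of a wrist singularity near q5=0, which eases as the tool moves forward. I approach and begin the arc slowly.

```bash
python3 -m pendant '[[0.031,-0.016,-0.012,0,0,0],[0.031,-0.016,-0.006,0,0,0],[0.031,-0.016,0,0,0,0],[0.031,-0.016,0,0,0,0],[0.01,-0.004,0.042,0,0,0],[0.011,-0.004,0.042,0,0,0],[0.014,-0.005,0.041,0,0,0],[0.014,-0.005,0.041,0,0,0],[0,0,0,0,0,0],[0,0,0,0,0,0]]'
python3 - <<'E'
from h import *
o=ctrl.get_obs();print(o["q"].round(3),Ro.from_quat(o["eef_rot"][[1,2,3,0]]).as_matrix()[:,2].round(3))
b=cv2.resize(camera("side")["color"][120:300,120:360],(800,600))
cv2.imwrite("pics/a2.png",b)
E
```

```text
time_s: 5.2
eef_pos: [0.4978, -0.1389, 0.119]
eef_rot: [0.056, 0.912, -0.143, 0.381]
wrist_force: [0.3, -1.2, 0.2]
opening: -0.001
grasp_force: 0.3
[-0.659 -0.113  2.427  1.309  0.261  0.023] [ 0.679 -0.211 -0.703]
```

View pics/a2.png

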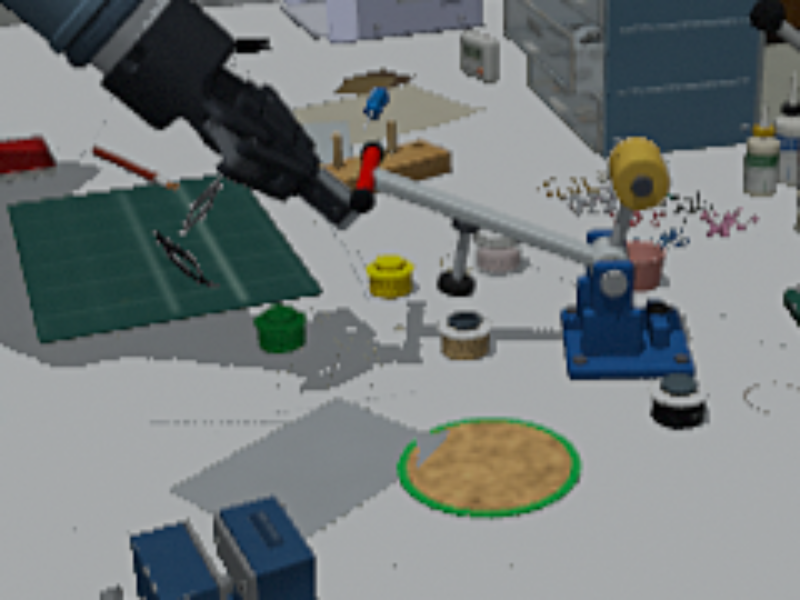

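The press arm is up about 0.2 rad, with its bar on the fingertips at (365,180). The tan spool is free at (465,335). Continue along the arc.

```bash
python3 -m pendant '[[0.038,-0.012,0.078,0,0,0],[0.043,-0.014,0.074,0,0,0],[0.05,-0.016,0.069,0,0,0],[0.056,-0.019,0.063,0,0,0],[0.062,-0.02,0.057,0,0,0],[0.067,-0.022,0.05,0,0,0],[0.072,-0.024,0.043,0,0,0],[0.075,-0.025,0.035,0,0,0],[0.078,-0.026,0.027,0,0,0],[0.08,-0.026,0.019,0,0,0]]'
python3 - <<'E'
from h import *
o=ctrl.get_obs();print(o["q"].round(3),Ro.from_quat(o["eef_rot"][[1,2,3,0]]).as_matrix()[:,2].round(3))
b=cv2.resize(camera("side")["color"][60:300,120:440],(800,600))
cv2.imwrite("pics/a3.png",b)
E
```

```text
time_s: 6.5
eef_pos: [0.6225, -0.1798, 0.2219]
eef_rot: [0.056, 0.912, -0.143, 0.381]
wrist_force: [0.5, 0.1, -0.9]
opening: -0.003
grasp_force: 0.2
[-0.55  -0.019  2.064  0.512  0.366  0.92 ] [ 0.679 -0.211 -0.703]
```

View pics/a3.png

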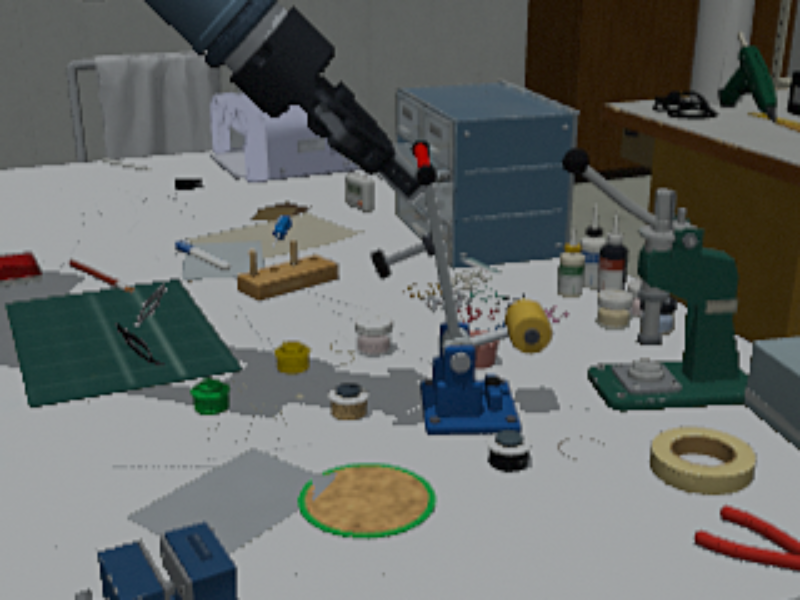

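The press arm is past vertical, with the bar at (423,160). Back off and level the tool, so that the arm falls onto its stop.

```bash
python3 -m pendant '[[0.06,-0.02,0,0,0,0],[-0.095,0.031,0,0,0,0],[-0.095,0.031,0.03,0,0,0],[-0.095,0.031,0.05,0,0,0],[-0.095,0.031,0.05,0,0,0],[0,0,0,0.0312,0.095,0],[0,0,0,0.0312,0.095,0],[0,0,0,0.0312,0.095,0],[0,0,0,0.0312,0.095,0],[0,0,0,0.0312,0.095,0]]'
python3 -m pendant '[[0,0,0,0,0,0.106],[0,0,0,0,0,0.106],[0,0,0,0,0,0.106],[0,0,0,0,0,0.106],[0,0,0,0,0,0.106],[0,0,0,0,0,0.106],[0,0,0,0,0,0.106],[0,0,0,0,0,0.106],[0,0,0,0,0,0.106],[0,0,0,0,0,0.106]]' -0.48
python3 - <<'E'
from h import *
import pickle
o=ctrl.get_obs();print(o["q"].round(3),Ro.from_quat(o["eef_rot"][[1,2,3,0]]).as_matrix().round(3))
S=camera("side");W=camera("wrist");pickle.dump((S,W,o),open("p2.pkl","wb"))
cv2.imwrite("pics/a4.png",np.hstack([cv2.resize(S["color"][60:300,120:440],(400,300)),cv2.resize(W["color"],(400,300))]))
E
```

```text
time_s: 7.8
eef_pos: [0.5583, -0.1589, 0.2486]
eef_rot: [-0.005, 0.988, -0.157, 0.002]
wrist_force: [0.0, 0.4, -0.3]
opening: 0.0
grasp_force: 0.0
time_s: 9.05
eef_pos: [0.558, -0.1587, 0.2475]
eef_rot: [-0.007, 0.779, 0.627, -0.001]
wrist_force: [0.1, -0.5, 0.7]
opening: 0.264
grasp_force: 0.0
[-0.484  0.193  1.575  0.004  1.386 -0.268] [[ 0.214  0.977 -0.01 ]
 [ 0.977 -0.214  0.009]
 [ 0.007 -0.012 -1.   ]]
```

View pics/a4.png

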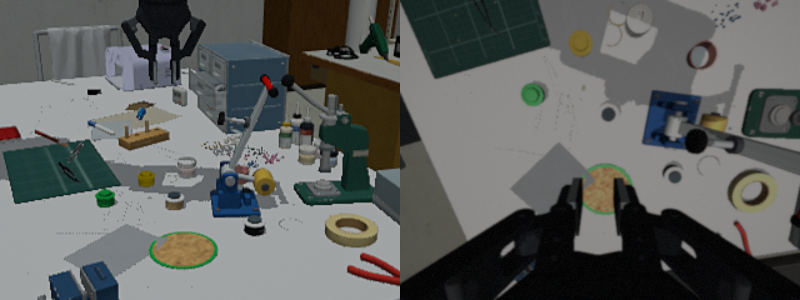

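Side: the arm leans back on its stop (bar at (267,83)) and the tan spool stands free at (175,200). Wrist: the spool is at (208,113). I locate its dark disc precisely in both.

```bash
python3 - <<'E'
from h import *
import pickle
S,W,o=pickle.load(open("p2.pkl","rb"))
M=np.eye(4);M[:3,:3]=Ro.from_quat(o["eef_rot"][[1,2,3,0]]).as_matrix();M[:3,3]=o["eef_pos"]
M=M@W["hand_eye"];q=Ro.from_matrix(M[:3,:3]).as_quat();W["xyz"]=M[:3,3];W["rotation"]=q[[3,0,1,2]]
def disc(c,x0,x1,y0,y1,th):
    g=cv2.cvtColor(c["color"],cv2.COLOR_BGR2GRAY)[y0:y1,x0:x1];m=(g<th).astype(np.uint8)
    n,l,s,ce=cv2.connectedComponentsWithStats(m);i=1+np.argmax(s[1:,4]);return ce[i]+[x0,y0],s[i]
w,sw=disc(W,252,284,130,162,105);s,ss=disc(S,248,272,207,226,95)
print(w,sw,s,ss,tri(W,w,S,s),"w@.026",atz(W,*w,.026),"s@.026",atz(S,*s,.026))
m=cv2.inRange(cv2.cvtColor(W["color"],cv2.COLOR_BGR2HSV),(45,90,40),(75,255,255))
m[:195]=0;m[:,:225]=0;m[275:]=0;m[:,310:]=0
p=cv2.findNonZero(m).reshape(-1,2).astype(float)
w=np.array([atz(W,*x,.001)[:2] for x in p],np.float32);print("mat",cv2.minEnclosingCircle(w))
E
```

```text
[266.33206107 145.95038168] [  6   7  18  19 262] [259.73015873 223.20634921] [ 5 13 14  6 63] (array([ 0.57943569, -0.13495726,  0.0055553 ]), np.float64(0.0001970357216504533)) w@.026 [ 0.57930403 -0.13248034  0.026     ] s@.026 [ 0.56673688 -0.17299506  0.026     ]
mat ((0.5426033139228821, -0.2788327932357788), 0.054777372628450394)
```

```bash
python3 -m pendant '[[0.053,0.116,0,0,0,0],[0.053,0.116,0,0,0,0],[0.053,0.116,0,0,0,0],[0,0,-0.15,0,0,0],[0,0,-0.15,0,0,0],[0,0,-0.15,0,0,0],[0,0,-0.15,0,0,0],[0,0,-0.15,0,0,0],[0,0,-0.15,0,0,0],[0,0,0,0,0,0]]'
python3 - <<'E'
from h import *
cv2.imwrite("pics/a5.png",np.hstack([cv2.resize(camera("side")["color"][60:300,120:440],(400,300)),cv2.resize(camera("wrist")["color"],(400,300))]))
E
```

```text
time_s: 10.4
eef_pos: [0.5875, -0.0885, 0.0654]
eef_rot: [-0.009, 0.782, 0.623, -0.003]
wrist_force: [0.4, 0.9, 0.5]
opening: 0.264
grasp_force: 0.0
```

View pics/a5.png

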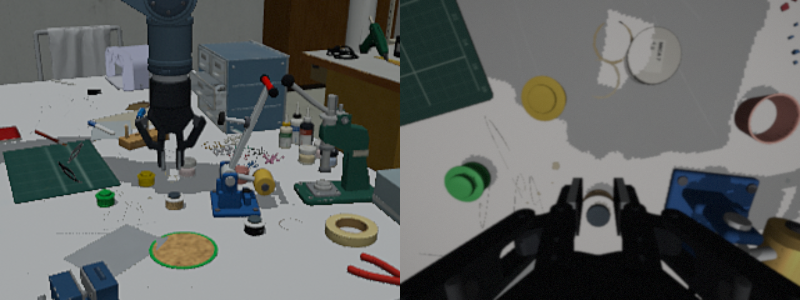

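The spool is centred between the fingers ((598,213) in the wrist view), and nothing is in the way on the push side. I go down and push in two calls, checking in between.

```bash
python3 -m pendant '[[0,0,-0.088,0,0,0],[0,0,-0.088,0,0,0],[0,0,-0.088,0,0,0],[0,0,0,0,0,0],[-0.012,-0.049,0,0,0,0],[-0.012,-0.049,0,0,0,0],[-0.012,-0.049,0,0,0,0],[-0.012,-0.049,0,0,0,0],[-0.012,-0.049,0,0,0,0],[-0.012,-0.049,0,0,0,0]]'
python3 -m pendant '[[-0.012,-0.049,0,0,0,0],[-0.012,-0.049,0,0,0,0],[-0.012,-0.049,0,0,0,0],[-0.012,-0.049,0,0,0,0],[0,0,0,0,0,0],[0,0,0,0,0,0],[0,0,0,0,0,0],[0,0,0,0,0,0],[0,0,0,0,0,0],[0,0,0,0,0,0]]'
python3 - <<'E'
from h import *
cv2.imwrite("pics/a6.png",np.hstack([cv2.resize(camera("side")["color"][90:330,120:440],(400,300)),cv2.resize(camera("top")["color"][90:300,120:400],(400,300))]))
E
```

```text
time_s: 11.75
eef_pos: [0.5753, -0.1489, 0.0156]
eef_rot: [-0.006, 0.781, 0.624, -0.001]
wrist_force: [-0.3, 1.0, 0.8]
opening: 0.261
grasp_force: 0.6
time_s: 13.0
eef_pos: [0.5659, -0.1873, 0.0155]
eef_rot: [-0.006, 0.781, 0.624, -0.001]
wrist_force: [1.0, -0.2, -0.5]
opening: 0.262
grasp_force: 0.0
```

View pics/a6.png

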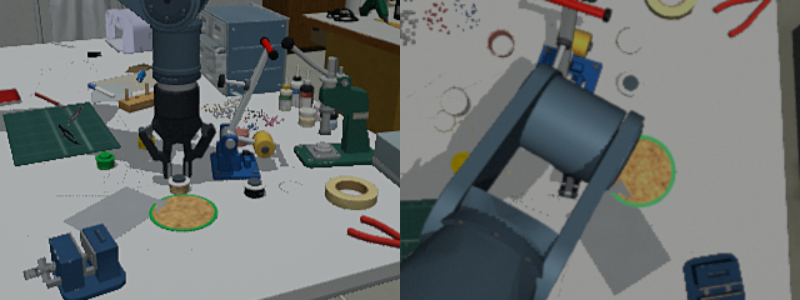

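The spool is upright in the finger cradle at (180,185), just short of the mat. Continue 66 mm.

```bash
python3 -m pendant '[[-0.012,-0.046,0,0,0,0],[-0.012,-0.046,0,0,0,0],[-0.012,-0.046,0,0,0,0],[-0.012,-0.046,0,0,0,0],[-0.012,-0.046,0,0,0,0],[-0.012,-0.046,0,0,0,0],[-0.012,-0.046,0,0,0,0],[0,0,0,0,0,0],[0,0,0,0,0,0],[0,0,0,0,0,0]]'
python3 -m pendant '[[0.012,0.05,0,0,0,0],[0.012,0.05,0,0,0,0],[0.012,0.05,0,0,0,0],[0.012,0.05,0,0,0,0],[0,0,0.15,0,0,0],[0,0,0.2,0,0,0],[0,0,0.2,0,0,0],[0,0,0.2,0,0,0],[0,0,0.2,0,0,0],[0,0,0,0,0,0]]'
python3 - <<'E'
from h import *
import pickle
o=ctrl.get_obs();W=camera("wrist");S=camera("side")
M=np.eye(4);M[:3,:3]=Ro.from_quat(o["eef_rot"][[1,2,3,0]]).as_matrix();M[:3,3]=o["eef_pos"]
M=M@W["hand_eye"];q=Ro.from_matrix(M[:3,:3]).as_quat();W["xyz"]=M[:3,3];W["rotation"]=q[[3,0,1,2]]
pickle.dump((S,W),open("p3.pkl","wb"))
print("expected side px of spool top at mat centre",proj(S,(.5435,-.278,.026)))
cv2.imwrite("pics/a7.png",np.hstack([cv2.resize(S["color"][90:330,120:440],(400,300)),cv2.resize(S["color"][230:290,225:305],(400,300))]))
E
```

```text
time_s: 14.35
eef_pos: [0.5491, -0.2514, 0.0154]
eef_rot: [-0.006, 0.781, 0.625, -0.001]
wrist_force: [0.4, 0.2, 0.1]
opening: 0.263
grasp_force: 0.0
time_s: 15.6
eef_pos: [0.5608, -0.2125, 0.2098]
eef_rot: [-0.002, 0.781, 0.625, 0.0]
wrist_force: [0.1, -0.9, -0.1]
opening: 0.257
grasp_force: 0.0
expected side px of spool top at mat centre (np.float64(265.85236112917613), np.float64(247.88844977519722))
```

View pics/a7.png

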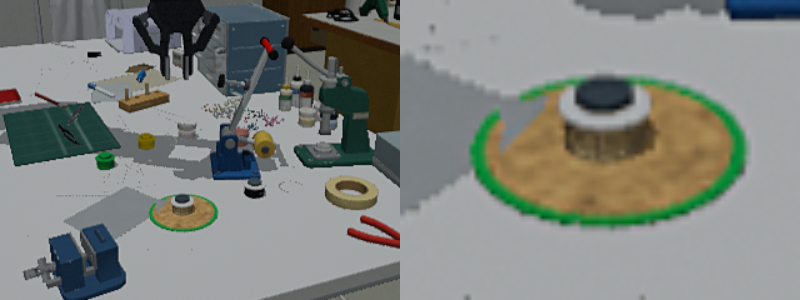

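The spool stands upright inside the green rim. Its disc is at side pixel (266,249), against (266,248) expected for the mat centre. The press arm is still back on its stop and the robot is clear.

```bash
python3 -c "from bench import ctrl; print(ctrl.hand_in())"
```

```text
the job is handed in; nothing more can be done
None
```

I handed the job in with the press arm up on its back stop, the tan spool upright near the centre of the cork mat, and the robot clear; the jar, cup and dark spool were not touched; the judge returned no verdict.

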